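# Unlock the burnishing-ball tray and hold it level over the red book

### The arm

A 6-joint arm with a two-finger parallel gripper is mounted at the origin on the work surface. World frame = base frame: x ahead of the robot, y to its left, z up, the work surface at z = 0. Lengths are in mm, angles in degrees, forces in N, time in s.
With the tool pointing down it reaches from about 275 to 1000 mm from the base axis. Payload 8.4 kg.
Tool frame: the origin (TCP) lies between the finger pads; the fingertips stand bot.tip_extent ahead of it and the grasp point (between the pads) lies 8 mm behind it (bot.tip_extent is the distance from the TCP to the fingertips, in mm); z points along the fingers, y is the line along which they close (so a half turn about z gives the same grasp; the last joint's range is limited). The gripper opens to 85 mm and grips with 20 to 120 N. Pads are 22 mm wide; open, the fingers measure 114 mm over their backs; the gripper's body (76 mm by 85 mm) begins 54 mm behind the grasp point. The pads swing forward as they close: fully open they stand 13 mm farther back than shut.
Start: joints at [67.643, 20.225, 93.587, -0, 66.188, -0.138], TCP at [236.344, 578.593, 242.281] pointing down, gripper open.
Joint ranges: [-150.9, 150.9], [-52.94, 120.26], [3.33, 152.33], [-74.26, 254.26], [0, 154.13], [-172.89, 172.89]. Speed limits (degrees/s): [127.2, 127.2, 159.86, 180, 180, 180].

### API

Orientations are given as a 3x3 rotation matrix whose columns are the frame's x, y, z axes.
In Python, from workcell import telemetry, optics, bot gives the robot as it stands.
- The arm moves only by the tool step_arm, never from a script. Its argument "targets" is a list of rows, each a list of 2 entries, a list of its own where there are three numbers: the shift along the tool's x, y, z in m, then the turn, a rotation vector about the tool's x, y, z in degrees. A call has exactly 5 rows; each row shifts and turns the commanded pose from where the row before left it, along the tool's axes as they then stand; what a row does not reach is not made up. A row lasts 1/8 s, in which the tool goes at most 62.5 mm and 10.7 degrees, less where a joint would pass 70% of its speed; a pose out of reach is approached as far as the arm can. A call with a gripper value outside its range is refused whole. "jaw" is the closure, from 0 (fully open) to 1 (shut), set as the call begins (left out, the last holds). The fingers move at their own pace and stop on an object; the grip force is fixed at half the most. Time passes only in rows, so rows that do not move let the fingers close, or fill a call up. It gives the time, the measured TCP pose, the force, the opening and the grip force at its end, in the units of the state.
- telemetry.observe(): the state, without advancing time (a new reading comes with each control period).
- optics.get_image(name): name is "side" or "top" or "wrist"; returns a dict with "frame" (420x560x3 uint8, red, green, blue), "fx", "fy", "cx", "cy" (pixels), "rvec" (rotation vector, rad) and "tvec" (3), from world to camera coordinates, as OpenCV has them. Camera axes: x right, y down, z forward; pixel columns grow to the right and rows downward; lengths in mm; the calibration is good to about 2 mm. A picture is of the moment at which its call begins. There is no depth.
- bot.sign_off(): hands the job in; it is judged then, once.
Trained networks look in the newest picture that a camera, given by its name, has taken for a name from the list of things; names that differ only in an ending like _2 or _b are one class to them, and where a whole thing is asked for, a point or a joint stands for the part that bears it (a point fixed in the world has none). Each returns a list of dicts, best first, with "score" (0 to 1); they miss things now and then, are a little off and sometimes report something else, mostly with a low value. They report only what shows in the picture. A call takes as long as a camera call. They do not tell look-alikes from the thing itself.
- optics.trace(camera, label): "region" (420x560 bool, what is visible of it) and "at" ([column, row] in pixels, amid what is visible of it).
The state is a dict: "time": time; "qpos": joint angles; "joint_vel": joint speeds; "joint_efforts": joint torques, N m; "tcp_pos": TCP position; "ee_rot": TCP orientation; "wrist_force": force on the tool from outside, world axes, zero at the start; "torque": the same for the moment, N m; "gripper_width": finger opening in mm; "grip_force": force on a finger pad.
Only numpy, scipy, OpenCV 4.12 (cv2) and the standard library are available. Lean on these libraries where they do the work, as an engineer would, in place of code of your own. Each camera call takes 0.05 s, during which the arm holds its last target. There are 200 camera calls.

### The job

On this bookbinding bench, slide the orange transport lock all the way to its open end stop, then take the tray by its green handle, lift it out of its cradle and carry it, kept level, so that the loose steel burnishing ball stays in its pocket untouched by the gripper. Bring the middle of the tray over the middle of the red book and finish there still holding the tray, level and still, about 10 cm clear above the book; do not put it down or let go. Leave both books, the glue bottle and the brass weight undisturbed.

Things in the scene. Friction and masses are not known exactly. Their poses are not given: they have to be found in the camera images.
- cradle: Dark wooden cradle fixed to the bench, about 220 x 110 mm; its origin is at bench height under the middle of the seated tray. The tray seats on its floor, 10 mm above the bench, inside rails whose tops are 16 mm above the bench (about 3 mm play all round). The lock's aluminium track lies across the cradle's -x end, its centre line 115 mm from the origin, running along the cradle's y axis, its top 14 mm above the bench; at its ends are blocks 19 mm high.
- lock (a joint): Transport lock slide, in m: 0 is fully locked, 0.050 is the open end stop; it grows as the orange knob moves along the cradle's +y axis. It starts somewhere from 0 to 0.012, and stays where it is left (friction about 1.5 N). While locked, a steel tongue on the knob's +x side (20 mm wide, 18 to 24 mm above the bench) reaches over the steel tab at the tray's end, so the tray cannot be lifted; at the end stop it is clear of the tab.
- lock_top (a point): Middle of the top of the orange lock knob, 60 mm above the bench. The knob is an upright block, 24 mm along the cradle's x axis and 16 mm along its y (slide) axis, standing from 18 to 60 mm above the bench; it can be gripped from above across its 16 mm width, or pushed. As it slides, its cradle-frame position is x = -115 mm, y = -5 mm + joint value.
- tray: Loose plywood tray, 144 (x) x 80 (y) x 10 mm, 0.2 to 0.42 kg, with a 30 mm wide, 6 mm thick steel tab reaching 18 mm beyond its -x end; origin at the centre of its underside, seated with its axes along the cradle's, z up. In its middle stands the green handle; on the -x side a brass counterweight (32 mm across, 12 mm high) is fixed at x = -45 mm; the ball's pocket lies at x = +48 mm. It balances at the handle.
- tray_handle (a point): Point inside the green handle at a good gripping height, 52 mm above the tray's underside, on the tray's vertical centre line. The handle is an upright block 40 mm along the tray's x, 16 mm thick along its y, from 10 to 70 mm above the underside: grip it from above across the 16 mm thickness.
- tray_pocket (a point): Where the ball's centre rests in the middle of its pocket, 48 mm from the tray's middle on its +x side, 22.5 mm above the underside. The pocket is a flat spot within a black ring, 30 mm inside and 40 mm outside diameter, rim only 3 mm high; the ball rolls over it if the tray is tipped or jerked strongly.
- ball_center (a point): Centre of the loose steel ball, 25 mm in diameter, 64 g, lying in the pocket; it can roll about 7 mm within the ring.
- red_book: Loose red hard-cover book lying flat, 100 (x) x 130 (y) x 22 mm, 0.5 kg, with a grey cloth band across; origin at the centre of its underside, on the bench. It may change places with the blue book.
- blue_book: A blue book, otherwise like the red one; origin at the centre of its underside. Bystander.
- glue_bottle: White glue bottle, 52 mm in diameter, 100 mm tall; origin at the centre of its underside. Bystander, beyond the books.
- brass_weight: Brass paper weight, 48 mm in diameter, 46 mm tall; origin at the centre of its underside. Bystander, close to the robot.
- ball: The same steel ball as a body; its axes turn as it rolls.
Not all that is in view belongs to the job. Of the things shaped like the ball, the steel one is meant.

How it is judged:
By the outcome, as a careful person would: the job done as asked, in the order asked, and still so for the second after the job is handed in, while the arm keeps its last pose, push and grip.
It also fails if it takes over 54 s, if anything falls off the work surface, if the arm or the gripper's body presses on something with over 40 N, if the wrist force passes 120 N, or if a joint passes its speed limit or range.

## Working session

There is one attempt and no reset: what is moved stays moved. The work goes in short steps, Python scripts to look and compute and a tool call to move; the robot and the scene stay as the last step left them, time stands still between calls to the robot, and variables do not carry over. Pictures are saved under pics/ and viewed, at most 10 in all, crops included, and the job is handed in when it is done.

Besides the shell and the picture viewer there is one more tool, called after "Request:" as a command line: name --argument value ..., lists and objects as JSON in quotes. step_arm: Moves the arm, as the interface text tells. Its arguments: {"type":"object","properties":{"targets":{"type":"array","items":{"type":"array"}},"jaw":{"type":"number"}},"required":["targets"]}

```bash
mkdir -p pics
cat > h.py <<'E'
from workcell import telemetry, optics, bot
import numpy as np, cv2
def cam(n):
    d=optics.get_image(n); d['R']=cv2.Rodrigues(np.array(d['rvec'],float))[0]; d['t']=np.array(d['tvec'],float).ravel(); return d
def back(d,px,z):
    r=d['R'].T@np.array([(px[0]-d['cx'])/d['fx'],(px[1]-d['cy'])/d['fy'],1]); c=-d['R'].T@d['t']
    return c+r*(z-c[2])/r[2]
def proj(d,p):
    q=d['R']@np.array(p,float)+d['t']; return np.array([d['fx']*q[0]/q[2]+d['cx'],d['fy']*q[1]/q[2]+d['cy']])
def save(d,n): cv2.imwrite('pics/'+n,cv2.cvtColor(d['frame'],cv2.COLOR_RGB2BGR))
E
python3 - <<'E'
from h import *
s=telemetry.observe(); print(s['time'],s['tcp_pos'],np.round(s['ee_rot'],3),bot.tip_extent)
Z={'lock_top':50,'tray_handle':60,'ball_center':32,'red_book':22,'blue_book':22,'tray':20,'cradle':12,'brass_weight':40,'glue_bottle':60}
for c in ['top','side']:
    d=cam(c); save(d,c+'0.png')
    for k,z in Z.items():
        for r in optics.trace(c,k)[:3]:
            print(c,k,round(r['score'],2),np.round(r['at']),r['region'].sum(),np.round(back(d,r['at'],z)))
E
```

```text
0.0 [236.14196236 578.16450098 241.57115517] [[-0.926  0.378 -0.001]
 [ 0.378  0.926 -0.001]
 [ 0.    -0.001 -1.   ]] 11.0
top lock_top 0.59 [328. 241.] 320 [ 523. -124.   50.]
top tray_handle 0.6 [329. 186.] 3577 [ 615. -125.   60.]
top ball_center 0.6 [326. 157.] 168 [ 669. -124.   32.]
top ball_center 0.59 [264. 182.] 119 [625. -14.  32.]
top ball_center 0.49 [387. 179.] 150 [ 630. -230.   32.]
top red_book 0.83 [136. 175.] 4406 [638. 212.  22.]
top red_book 0.38 [325. 156.] 158 [ 672. -124.   22.]
top blue_book 0.74 [138. 283.] 4439 [448. 204.  22.]
top tray 0.72 [326. 187.] 3582 [ 616. -124.   20.]
top tray 0.27 [316. 232.] 3244 [ 537. -107.   20.]
top cradle 0.61 [320. 234.] 3552 [ 534. -115.   12.]
top brass_weight 0.65 [287. 324.] 626 [382. -55.  40.]
top glue_bottle 0.66 [231. 100.] 976 [761.  40.  60.]
side tray_handle 0.96 [345. 264.] 3377 [ 576. -168.   60.]
side ball_center 0.7 [414. 248.] 143 [ 728. -163.   32.]
side ball_center 0.67 [405. 306.] 248 [ 612. -254.   32.]
side ball_center 0.54 [313. 235.] 122 [608. -45.  32.]
side red_book 0.64 [257. 184.] 1669 [634. 199.  22.]
side blue_book 0.7 [176. 208.] 2272 [445. 181.  22.]
side tray 0.73 [346. 265.] 3426 [ 614. -129.   20.]
side tray 0.68 [188. 290.] 1065 [376. -60.  20.]
side cradle 0.82 [298. 288.] 3516 [ 522. -128.   12.]
side cradle 0.73 [372. 247.] 184 [ 693. -104.   12.]
side brass_weight 0.61 [188. 290.] 1048 [369. -84.  40.]
side glue_bottle 0.94 [353. 186.] 1124 [753.  25.  60.]
```

View pics/top0.png

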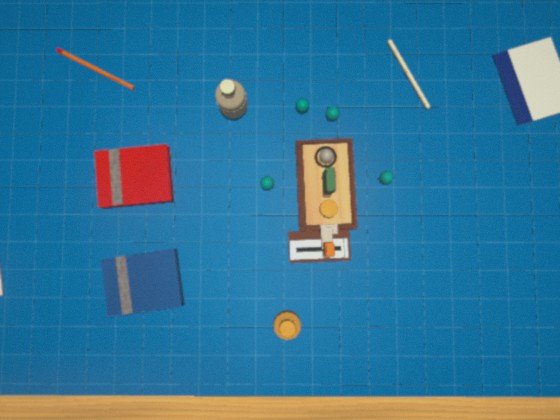

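View pics/side0.png

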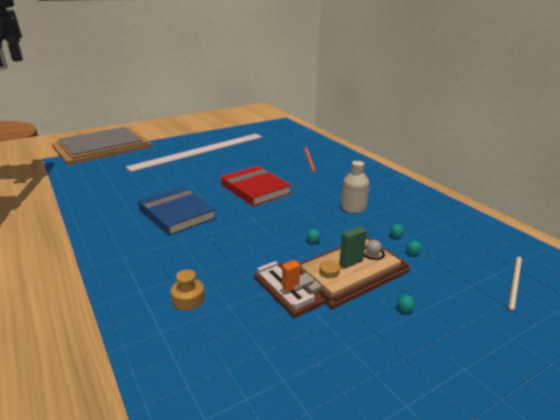

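The top view shows the tray cradle, with the orange knob at (329,248), green handle at (329,180) and steel ball at (326,157). The red book is at (133,176) and the blue book at (143,282).

- **Ball look-alikes:** teal balls at (302,105), (332,113), (267,183) and (387,177). The steel one in the ring at (326,157) is meant.
- **Knob look-alikes:** the orange pencil at (95,68), the brass weight at (287,325) and the counterweight at (328,208). The knob is the upright orange block on the track.

Next I move above the tray and take a close look.

Request:
step_arm --targets '[[[0,0,-0.02],[0,0,-8]],[[0,0,-0.02],[0,0,-8]],[[0,0,-0.02],[0,0,-8]],[[-0.02,-0.05,0],[0,0,0]],[[-0.025,-0.05,0],[0,0,0]]]' --jaw 0.4

```text
time: 1.62
tcp_pos: [284.5, 479.2, 302.4]
ee_rot: [[-0.999, -0.033, 0.0], [-0.033, 0.999, 0.0], [-0.0, 0.0, -1.0]]
wrist_force: [0.4, -0.2, 0.5]
gripper_width: 51.3
grip_force: 0.0
```

Request:
step_arm --targets '[[[-0.025,-0.05,0],[0,0,0]],[[-0.025,-0.05,0],[0,0,0]],[[-0.025,-0.05,0],[0,0,0]],[[-0.025,-0.05,0],[0,0,0]],[[-0.025,-0.05,0],[0,0,0]]]'

```text
time: 2.25
tcp_pos: [417.8, 232.5, 302.6]
ee_rot: [[-1.0, -0.031, 0.001], [-0.031, 1.0, 0.0], [-0.001, 0.0, -1.0]]
wrist_force: [-0.4, 1.3, -0.5]
gripper_width: 51.1
grip_force: 0.0
```

Request:
step_arm --targets '[[[-0.025,-0.05,0],[0,0,0]],[[-0.025,-0.05,0],[0,0,0]],[[-0.025,-0.05,0],[0,0,0]],[[-0.025,-0.05,0],[0,0,0]],[[-0.025,-0.05,0],[0,0,0]]]'

```text
time: 2.88
tcp_pos: [550.5, -13.7, 302.5]
ee_rot: [[-1.0, -0.031, 0.001], [-0.031, 1.0, 0.0], [-0.001, 0.0, -1.0]]
wrist_force: [1.4, 0.6, -0.1]
gripper_width: 51.3
grip_force: 0.0
```

Run:
```python
from h import *
s=telemetry.observe(); print(s['time'],s['tcp_pos'],np.round(s['ee_rot'],3),s['gripper_width'],np.round(s['qpos'],1))
d=cam('wrist'); save(d,'w1.png')
print(-d['R'].T@d['t'],np.round(d['R'],2))
Z={'lock_top':50,'tray_handle':60,'ball_center':32}
for k,z in Z.items():
        for r in optics.trace('wrist',k)[:3]:
            print(k,round(r['score'],2),np.round(r['at']),r['region'].sum(),np.round(back(d,r['at'],z)))
```

```text
2.875 [550.54918846 -13.74904591 302.4946233 ] [[-1.    -0.031  0.001]
 [-0.031  1.     0.   ]
 [-0.001  0.    -1.   ]] 51.26187223417971 [ -1.6  10.5  98.8   0.   70.7 -93.4]
[475.33271263 -15.97644397 433.019654  ] [[-0.03  1.   -0.  ]
 [ 0.96  0.03  0.29]
 [ 0.29  0.01 -0.96]]
lock_top 0.84 [192. 144.] 771 [ 512. -117.   50.]
lock_top 0.27 [194. 216.] 5942 [ 599. -119.   50.]
tray_handle 0.62 [194. 215.] 5754 [ 594. -117.   60.]
ball_center 0.82 [119. 230.] 294 [ 627. -223.   32.]
ball_center 0.69 [276. 228.] 290 [618. -18.  32.]
ball_center 0.68 [228. 317.] 210 [755. -83.  32.]
```

View pics/w1.png

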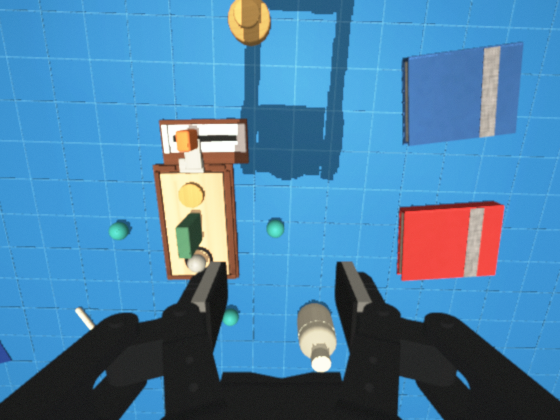

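The wrist view shows the knob at (186,140), handle at (189,235), steel ball at (197,263), red book at (450,241) and blue book at (463,95). I'll fit box models to the colour masks in both views.

```bash
cat >> h.py <<'E'
from scipy.optimize import minimize
def hull(d,pose,c,size,z0,z1):
    a=np.radians(pose[2]);R=np.array([[np.cos(a),-np.sin(a)],[np.sin(a),np.cos(a)]])
    P=[proj(d,[*(np.array(pose[:2])+R@np.array([c[0]+sx*size[0]/2,c[1]+sy*size[1]/2])),z]) for sx in(-1,1) for sy in(-1,1) for z in(z0,z1)]
    return cv2.convexHull(np.float32(P)).reshape(-1,2)
def cost(m,h):   # 1-IoU with subpixel polygons at 4x
    S=4; ys,xs=np.nonzero(m); x0=int(min(xs.min(),h[:,0].min()))-3;y0=int(min(ys.min(),h[:,1].min()))-3
    x1=int(max(xs.max(),h[:,0].max()))+4;y1=int(max(ys.max(),h[:,1].max()))+4
    if x1-x0>400 or y1-y0>400: return 2
    pad=cv2.copyMakeBorder(m.astype(np.uint8),50,50,50,50,cv2.BORDER_CONSTANT)
    A=cv2.resize(pad[max(y0,-50)+50:y1+50,max(x0,-50)+50:x1+50],None,fx=S,fy=S,interpolation=cv2.INTER_NEAREST)
    B=np.zeros_like(A); cv2.fillConvexPoly(B,np.int32(np.round((h+0.5-[max(x0,-50),max(y0,-50)])*S)),1)
    return 1-(A&B).sum()/(A|B).sum()
def blob(d,lo,hi,near,k=2):
    m=cv2.inRange(cv2.cvtColor(d['frame'],cv2.COLOR_RGB2HSV),lo,hi)
    n,l,st,ce=cv2.connectedComponentsWithStats(m)
    c=[i for i in range(1,n) if st[i,4]>40]; i=min(c,key=lambda i:np.hypot(*(ce[i]-near)))
    return l==i,st[i,4],ce[i]
def fit(f,x0,st):
    sx=np.vstack([x0]+[np.array(x0)+np.eye(len(x0))[i]*st[i] for i in range(len(x0))])
    r=minimize(f,x0,method='Nelder-Mead',options=dict(initial_simplex=sx,maxiter=250)); return np.round(r.x,1),round(r.fun,3)
OR=((5,170,120),(14,255,255));GR=((50,60,20),(85,255,140));RD=((174,150,80),(180,255,255))
E
python3 - <<'E'
from h import *
for c in ['top','wrist']:
    d=cam(c); k=blob(d,*OR,proj(d,[512,-117,50])); g=blob(d,*GR,proj(d,[610,-123,60]));
    hs=cv2.cvtColor(d['frame'],cv2.COLOR_RGB2HSV)
    print(c,k[1:],g[1:],hs[tuple(k[2].astype(int)[::-1])],hs[tuple(g[2].astype(int)[::-1])])
    def f(p): return cost(g[0],hull(d,p,(0,0),(40,16),20,80))+cost(k[0],hull(d,p,(-115,-5+p[3]),(24,16),18,60))
    print('cradle',*fit(f,[618,-124,2,5],[6,6,4,4]))
    r=optics.trace(c,'red_book')
    m=cv2.morphologyEx(r[0]['region'].astype(np.uint8),cv2.MORPH_CLOSE,np.ones((5,5)))
    print('red',r[0]['score'],*fit(lambda p:cost(m,hull(d,p,(0,0),(100,130),0,22)),[638,205,2],[8,8,5]))
    m=hs[...,0]; w=((m>12)&(m<26)&(hs[...,1]<170)&(hs[...,2]>130)).astype(np.uint8)
E
```

```text
Traceback (most recent call last):
  File "h.py", line 27, in blob
    c=[i for i in range(1,n) if st[i,4]>40]; i=min(c,key=lambda i:np.hypot(*(ce[i]-near)))
                                               ~~~^^^^^^^^^^^^^^^^^^^^^^^^^^^^^^^^^^^^^^^^
ValueError: min() iterable argument is empty
```

```bash
python3 - <<'E'
from h import *
for c,f,ps in [('top','top0',[(329,250),(329,180),(150,165)]),('wrist','w1',[(184,138),(188,142),(186,230),(192,225),(430,240)])]:
    im=cv2.cvtColor(cv2.imread(f'pics/{f}.png'),cv2.COLOR_BGR2HSV)
    for p in ps: print(c,p,im[p[1],p[0]])
E
sed -i 's/^OR=.*/OR=((3,120,90),(15,255,255));GR=((45,50,15),(88,255,160))/; s/>40\]/>20]/' h.py
python3 - <<'E'
from h import *
for c,fn in [('top','top0'),('wrist','w1')]:
    d=cam(c); d['frame']=cv2.cvtColor(cv2.imread(f'pics/{fn}.png'),cv2.COLOR_BGR2RGB)
    k=blob(d,*OR,proj(d,[512,-117,50])); g=blob(d,*GR,proj(d,[610,-123,60]));
    print(c,k[1:],g[1:])
    def f(p): return cost(g[0],hull(d,p,(0,0),(40,16),20,80))+cost(k[0],hull(d,p,(-115,-5+p[3]),(24,16),18,60))
    print('cradle',*fit(f,[618,-124,2,5],[6,6,4,4]))
    r=optics.trace(c,'red_book')
    if r and r[0]['score']>.5:
        m=cv2.morphologyEx(r[0]['region'].astype(np.uint8),cv2.MORPH_CLOSE,np.ones((5,5)))
        print('red',r[0]['score'],*fit(lambda p:cost(m,hull(d,p,(0,0),(100,130),0,22)),[638,205,2],[8,8,5]))
E
```

```text
top (329, 250) [ 15 190 223]
top (329, 180) [ 65  84 136]
top (150, 165) [  0 198 198]
wrist (184, 138) [ 20 153 254]
wrist (188, 142) [ 14 167 253]
wrist (186, 230) [ 67  90 179]
wrist (192, 225) [68 86 65]
wrist (430, 240) [  1 187 243]
top (np.int32(131), array([328.80916031, 248.90076336])) (np.int32(220), array([329.68636364, 179.18181818]))
cradle [ 6.239e+02 -1.248e+02  6.000e-01  5.400e+00] 0.674
wrist (np.int32(243), array([199.67078189, 121.39917695])) (np.int32(512), array([192.17773438, 230.94140625]))
cradle [ 622.9 -123.2   -6.7    4. ] 1.486
red 0.84 [636.5 218.8   5.6] 0.02
```

Request:
step_arm --targets '[[[0.004,-0.037,0.025],[0,0,0]],[[0.004,-0.037,0.025],[0,0,0]],[[0.004,-0.036,0.03],[0,0,0]],[[0,0,0],[0,0,0]],[[0,0,0],[0,0,0]]]'

```text
time: 3.95
tcp_pos: [541.6, -121.4, 222.9]
ee_rot: [[-1.0, -0.031, 0.001], [-0.031, 1.0, 0.0], [-0.001, 0.0, -1.0]]
wrist_force: [-0.8, 1.0, -0.4]
gripper_width: 51.3
grip_force: 0.0
```

Run:
```python
from h import *
d=cam('wrist'); save(d,'w2.png'); h=cv2.cvtColor(d['frame'],cv2.COLOR_RGB2HSV)
print(telemetry.observe()['tcp_pos'])
for n,z in [('lock_top',50),('tray_handle',60),('ball_center',32)]:
    for r in optics.trace('wrist',n)[:2]: print(n,round(r['score'],2),np.round(r['at']),r['region'].sum())
for n,p in [('knobtop',proj(d,[508,-124,60])),('handle',proj(d,[622,-124,80]))]:
    print(n,p)
```

```text
[ 541.88469381 -121.24528874  223.22592655]
lock_top 0.56 [277. 169.] 937
lock_top 0.39 [534. 281.] 4442
tray_handle 0.88 [272. 249.] 8538
ball_center 0.79 [306. 361.] 320
ball_center 0.68 [367. 260.] 387
knobtop [279.10215688 162.16238175]
handle [275.3880702  286.68511318]
```

View pics/w2.png

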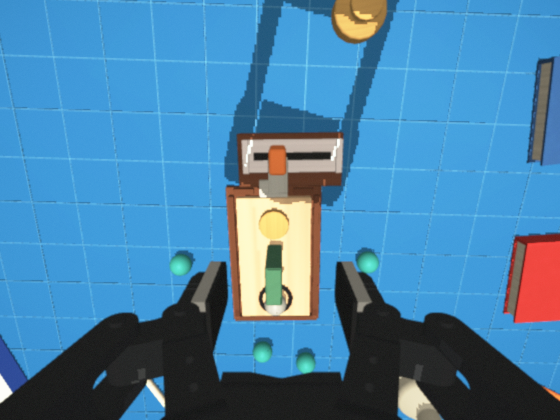

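The close view shows the knob at (278,160), tongue at (273,187), brass counterweight at (274,224), handle at (274,278), steel ball in its ring at (275,300), and slot ends at x≈250 and 330.

Run:
```python
from h import *
d=cam('wrist'); h=cv2.cvtColor(d['frame'],cv2.COLOR_RGB2HSV)
def comp(lo,hi,box):
    m=cv2.inRange(h,lo,hi); k=np.zeros_like(m); x0,y0,x1,y1=box; k[y0:y1,x0:x1]=m[y0:y1,x0:x1]
    n,l,st,ce=cv2.connectedComponentsWithStats(k); i=1+np.argmax(st[1:,4]); print(st[i]); return l==i
for p in [(278,152),(278,168),(274,250),(275,300),(274,224),(250,280)]: print(p,h[p[1],p[0]])
k=comp((2,150,120),(16,255,255),(262,140,294,176)); g=comp((45,60,30),(80,255,220),(255,240,295,315))
w=comp((12,30,120),(30,150,255),(230,190,325,325)); 
mw=cv2.morphologyEx(w.astype(np.uint8),cv2.MORPH_CLOSE,np.ones((45,45)))
def f(p): return cost(g,hull(d,p,(0,0),(40,16),20,80))+cost(k,hull(d,p,(-115,-5+p[3]),(24,16),18,60))
print('A',*fit(f,[618,-124,2,5],[6,6,4,4]))
print('handle',*fit(lambda p:cost(g,hull(d,p,(0,0),(40,16),20,80)),[618,-124,2],[6,6,4]))
print('knob',*fit(lambda p:cost(k,hull(d,[*p,2],(0,0),(24,16),18,60)),[508,-124],[4,4]))
print('tray',*fit(lambda p:cost(mw,hull(d,p,(0,0),(144,80),20,20)),[618,-124,2],[6,6,4]))
print('track z14 y ends',back(d,(243,155),14),back(d,(342,155),14))
```

```text
(278, 152) [ 10 188 212]
(278, 168) [ 10 186 210]
(274, 250) [67 92 75]
(275, 300) [ 67  89 180]
(274, 224) [ 24 122 254]
(250, 280) [ 28  49 254]
[269 145  17  29 457]
[265 245  17  59 878]
[ 235  190   77  127 7714]
A [ 623.2 -125.8    0.9    6.3] 0.351
handle [ 6.235e+02 -1.259e+02 -1.000e-01] 0.164
knob [ 507.6 -126.3] 0.182
tray [ 622.2 -126.3    2.6] 0.05
track z14 y ends [ 508.95142636 -161.54877068   14.        ] [505.64225695 -59.51953315  14.        ]
```

Request:
step_arm --targets '[[[0.017,-0.002,0.035],[0,0,0]],[[0.0175,-0.002,0.04],[0,0,0]],[[0,0,0.04],[0,0,0]],[[0,0,0.03],[0,0,0]],[[0,0,0],[0,0,0]]]'

```text
time: 4.82
tcp_pos: [505.7, -126.6, 75.9]
ee_rot: [[-0.999, -0.032, -0.004], [-0.032, 1.0, 0.001], [0.004, 0.001, -1.0]]
wrist_force: [0.6, 1.3, -0.1]
gripper_width: 50.9
grip_force: 0.0
```

Run:
```python
from h import *
d=cam('wrist'); save(d,'w3.png'); s=telemetry.observe(); print(s['time'],s['tcp_pos'])
```

```text
4.875 [ 506.7576192  -126.97472874   77.28053036]
```

View pics/w3.png

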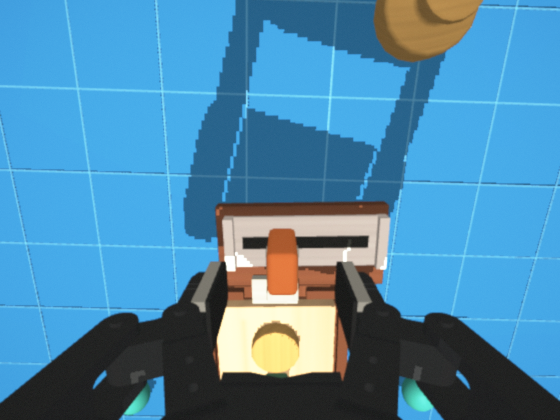

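The knob at (282,262) sits centred between the fingers (225 to 340). I'll descend and grip.

Request:
step_arm --targets '[[[0,0,0.02],[0,0,0]],[[-0.001,0,0.017],[0,0,0]],[[0,0,0],[0,0,0]],[[0,0,0],[0,0,0]],[[0,0,0],[0,0,0]]]'

```text
time: 5.5
tcp_pos: [508.4, -127.4, 41.0]
ee_rot: [[-1.0, -0.031, 0.001], [-0.031, 1.0, -0.0], [-0.001, -0.0, -1.0]]
wrist_force: [0.1, 0.4, -0.1]
gripper_width: 51.6
grip_force: 0.0
```

Request:
step_arm --targets '[[[0,0,0],[0,0,0]],[[0,0,0],[0,0,0]],[[0,0,0],[0,0,0]],[[0,0,0],[0,0,0]],[[0,0,0],[0,0,0]]]' --jaw 1

```text
time: 6.12
tcp_pos: [508.0, -127.3, 40.7]
ee_rot: [[-1.0, -0.031, 0.0], [-0.031, 1.0, -0.0], [-0.0, -0.0, -1.0]]
wrist_force: [-0.6, 1.4, 5.2]
gripper_width: 15.3
grip_force: 58.4
```

Request:
step_arm --targets '[[[0,0.01,0],[0,0,0]],[[0,0.014,0],[0,0,0]],[[0,0.012,0],[0,0,0]],[[0,0.001,0],[0,0,0]],[[0,0,0],[0,0,0]]]'

```text
time: 6.75
tcp_pos: [506.4, -90.0, 40.6]
ee_rot: [[-0.999, -0.032, -0.001], [-0.032, 0.999, 0.0], [0.001, 0.0, -1.0]]
wrist_force: [-2.4, 1.3, 8.2]
gripper_width: 15.1
grip_force: 58.9
```

Request:
step_arm --targets '[[[0,0.001,0],[0,0,0]],[[0,0.001,0],[0,0,0]],[[0,0.001,0],[0,0,0]],[[0,0.001,0],[0,0,0]],[[0,0,0],[0,0,0]]]'

```text
time: 7.38
tcp_pos: [506.3, -86.4, 40.7]
ee_rot: [[-0.999, -0.032, -0.001], [-0.032, 0.999, -0.0], [0.001, -0.0, -1.0]]
wrist_force: [-2.9, -0.6, 7.7]
gripper_width: 14.9
grip_force: 58.8
```

Request:
step_arm --targets '[[[0,0.001,0],[0,0,0]],[[0,0.001,0],[0,0,0]],[[0,0.001,0],[0,0,0]],[[0,0,0],[0,0,0]],[[0,0,0],[0,0,0]]]'

```text
time: 8.0
tcp_pos: [506.3, -85.8, 40.7]
ee_rot: [[-0.999, -0.033, -0.0], [-0.033, 0.999, -0.003], [0.0, -0.003, -1.0]]
wrist_force: [-4.8, -20.3, 5.4]
gripper_width: 15.3
grip_force: 59.1
```

The stop is reached: −20 N along y, with travel matching the estimate. Releasing and rising.

Request:
step_arm --targets '[[[0,0,0],[0,0,0]],[[0,0,0],[0,0,0]],[[0,0,0],[0,0,0]],[[0,0,0],[0,0,0]],[[0,0,-0.01],[0,0,0]]]' --jaw 0.4

```text
time: 8.62
tcp_pos: [506.0, -83.1, 50.1]
ee_rot: [[-1.0, -0.031, -0.001], [-0.031, 1.0, 0.0], [0.001, 0.0, -1.0]]
wrist_force: [0.1, -0.2, 0.1]
gripper_width: 51.1
grip_force: 0.0
```

Request:
step_arm --targets '[[[0,0,-0.03],[0,0,0]],[[0,0,-0.04],[0,0,0]],[[0,0,-0.04],[0,0,0]],[[0,0,-0.03],[0,0,0]],[[0,0,0],[0,0,0]]]'

```text
time: 9.25
tcp_pos: [508.1, -83.5, 193.2]
ee_rot: [[-1.0, -0.031, 0.005], [-0.031, 1.0, -0.001], [-0.005, -0.001, -1.0]]
wrist_force: [0.1, 0.1, -0.9]
gripper_width: 51.3
grip_force: 0.0
```

Run:
```python
from h import *
d=cam('wrist'); save(d,'w4.png'); s=telemetry.observe(); print(s['time'],s['tcp_pos'],s['gripper_width'])
```

```text
9.3 [507.10876693 -83.37136234 191.56537738] 51.60477189664009
```

View pics/w4.png

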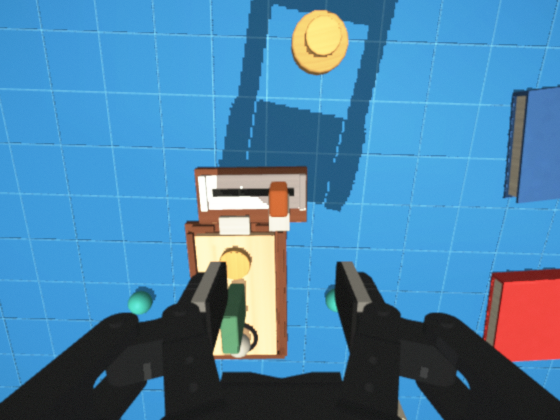

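The knob is at (279,199), at the slot's right end, and its tongue (270–290) is clear of the tab (219–249). Next, go above the handle.

Request:
step_arm --targets '[[[-0.03,-0.012,0.01],[0,0,0]],[[-0.04,-0.016,0.01],[0,0,0]],[[-0.03,-0.012,0.015],[0,0,0]],[[-0.014,-0.006,0.015],[0,0,0]],[[0,0,0.01],[0,0,0]]]'

```text
time: 9.93
tcp_pos: [621.4, -125.8, 128.0]
ee_rot: [[-1.0, -0.031, -0.003], [-0.031, 1.0, 0.001], [0.003, 0.001, -1.0]]
wrist_force: [0.1, -0.3, -0.2]
gripper_width: 51.0
grip_force: 0.0
```

Request:
step_arm --targets '[[[0,0,0],[0,0,0]],[[0,0,0],[0,0,0]],[[0,0,0],[0,0,0]],[[0,0,0],[0,0,0]],[[0,0,0],[0,0,0]]]'

```text
time: 10.55
tcp_pos: [622.0, -125.7, 130.7]
ee_rot: [[-1.0, -0.031, 0.001], [-0.031, 1.0, -0.0], [-0.001, -0.0, -1.0]]
wrist_force: [0.5, -0.2, 0.1]
gripper_width: 51.1
grip_force: 0.0
```

Run:
```python
from h import *
d=cam('wrist'); save(d,'w5.png'); s=telemetry.observe(); print(s['time'],s['tcp_pos'],s['gripper_width'])
for y in(-8,8): print([np.round(proj(d,[622.5+x,-126+y+x*.035,80])) for x in(-20,20)])
```

```text
10.6 [ 621.96680733 -125.74386343  130.55168175] 51.006928686120425
[array([266., 214.]), array([268., 276.])]
[array([294., 214.]), array([293., 277.])]
```

View pics/w5.png

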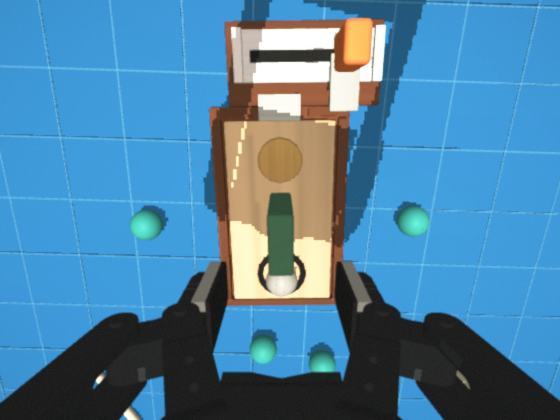

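The handle's top face (268–293, 215–276) agrees with the prediction and is centred between the fingers, and the ball at (282,284) is in its ring. Descend and grip.

Request:
step_arm --targets '[[[0,0,0.02],[0,0,0]],[[0,0,0.025],[0,0,0]],[[0,0,0.02],[0,0,0]],[[0,0,0.011],[0,0,0]],[[0,0,0],[0,0,0]]]'

```text
time: 11.22
tcp_pos: [621.3, -125.7, 53.2]
ee_rot: [[-1.0, -0.031, -0.002], [-0.031, 1.0, 0.0], [0.002, 0.0, -1.0]]
wrist_force: [0.6, 0.2, 1.0]
gripper_width: 51.1
grip_force: 0.0
```

Request:
step_arm --targets '[[[0,0,0],[0,0,0]],[[0,0,0],[0,0,0]],[[0,0,0],[0,0,0]],[[0,0,0],[0,0,0]],[[0,0,0],[0,0,0]]]' --jaw 1

```text
time: 11.85
tcp_pos: [622.5, -126.0, 55.2]
ee_rot: [[-1.0, -0.031, 0.001], [-0.031, 1.0, -0.0], [-0.001, -0.0, -1.0]]
wrist_force: [-0.7, -0.3, 6.4]
gripper_width: 15.4
grip_force: 59.2
```

Request:
step_arm --targets '[[[0,0,0],[0,0,0]],[[0,0,-0.001],[0,0,0]],[[0,0,-0.001],[0,0,0]],[[0,0,-0.001],[0,0,0]],[[0,0,-0.001],[0,0,0]]]'

```text
time: 12.48
tcp_pos: [621.6, -125.7, 58.0]
ee_rot: [[-1.0, -0.031, -0.001], [-0.031, 1.0, 0.0], [0.001, 0.0, -1.0]]
wrist_force: [0.2, -0.3, -3.4]
gripper_width: 15.1
grip_force: 58.3
```

Request:
step_arm --targets '[[[0,0,-0.002],[0,0,0]],[[0,0,-0.004],[0,0,0]],[[0,0,-0.006],[0,0,0]],[[0,0,-0.008],[0,0,0]],[[0,0,-0.01],[0,0,0]]]'

```text
time: 13.1
tcp_pos: [621.9, -125.8, 89.0]
ee_rot: [[-1.0, -0.031, 0.0], [-0.031, 1.0, -0.0], [-0.0, -0.0, -1.0]]
wrist_force: [-0.8, 0.1, -2.5]
gripper_width: 15.4
grip_force: 58.3
```

Request:
step_arm --targets '[[[0,0,-0.012],[0,0,0]],[[0,0,-0.012],[0,0,0]],[[0,0,-0.012],[0,0,0]],[[0,0,-0.012],[0,0,0]],[[0,0,-0.01],[0,0,0]]]'

```text
time: 13.72
tcp_pos: [622.1, -125.8, 147.2]
ee_rot: [[-1.0, -0.031, 0.0], [-0.031, 1.0, -0.0], [-0.0, -0.0, -1.0]]
wrist_force: [1.1, 0.6, -3.1]
gripper_width: 15.5
grip_force: 58.4
```

Request:
step_arm --targets '[[[0,0,-0.008],[0,0,0]],[[0,0,-0.006],[0,0,0]],[[0,0,-0.004],[0,0,0]],[[0,0,-0.002],[0,0,0]],[[0,0,0],[0,0,0]]]'

```text
time: 14.35
tcp_pos: [621.9, -125.7, 166.2]
ee_rot: [[-1.0, -0.031, -0.0], [-0.031, 1.0, 0.0], [0.0, 0.0, -1.0]]
wrist_force: [0.1, -0.2, -2.8]
gripper_width: 15.6
grip_force: 58.4
```

Run:
```python
from h import *
d=cam('wrist'); s=telemetry.observe(); print(s['time'],s['tcp_pos'],s['gripper_width'],s['wrist_force'])
r=optics.trace('wrist','red_book')
for q in r[:2]:
    m=cv2.morphologyEx(q['region'].astype(np.uint8),cv2.MORPH_CLOSE,np.ones((9,9))); print(q['score'],m.sum(),q['at'])
for c in('top','side'):
    d2=cam(c); save(d2,c+'6.png')
    for q in optics.trace(c,'red_book')[:1]:
        m=cv2.morphologyEx(q['region'].astype(np.uint8),cv2.MORPH_CLOSE,np.ones((5,5)))
        print(c,q['score'],m.sum(),*fit(lambda p:cost(m,hull(d2,p,(0,0),(100,130),0,22)),[637,215,4],[8,8,5]))
    for q in optics.trace(c,'ball_center')[:4]: print(q['score'],q['at'])
    print('pocket',proj(d2,[669.5,-124.3,145]))
f=d2['frame'][150:300,250:450]; cv2.imwrite('pics/side6c.png',cv2.resize(cv2.cvtColor(f,cv2.COLOR_RGB2BGR),None,fx=3,fy=3))
```

```text
14.4 [ 621.77314718 -125.75777529  166.07095501] 15.477554478681451 [ 0.87850385  0.15886133 -2.64786485]
top 0.86 4439 [638.4 220.    5.5] 0.027
0.54 [266.3, 180.7]
0.47 [299.5, 104.1]
0.45 [389.8, 180.1]
pocket [334.48940194 142.3273176 ]
side 0.88 1687 [640.5 220.4   4.2] 0.055
0.74 [413.7, 247.8]
0.63 [383.8, 186.6]
0.6 [404.6, 303.3]
0.58 [394.0, 228.5]
pocket [379.96911507 185.02518692]
```

View pics/side6c.png

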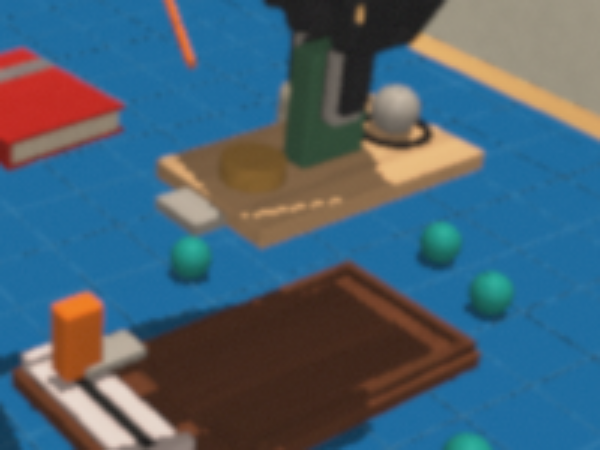

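The tray is level in the gripper and out of the cradle, and the steel ball is in its ring at crop (395,110). I'll carry it smoothly to the red book at (638,220).

Request:
step_arm --targets '[[[-0.0002,0.002,0],[0,0,0]],[[-0.0003,0.004,0],[0,0,0]],[[-0.0005,0.006,0],[0,0,0]],[[-0.0006,0.008,0],[0,0,0]],[[-0.0008,0.01,0],[0,0,0]]]'

```text
time: 15.38
tcp_pos: [623.4, -95.0, 166.3]
ee_rot: [[-1.0, -0.031, 0.0], [-0.031, 1.0, 0.0], [-0.0, 0.0, -1.0]]
wrist_force: [-0.7, -0.7, -3.6]
gripper_width: 15.6
grip_force: 58.4
```

Request:
step_arm --targets '[[[-0.0009,0.012,0],[0,0,0]],[[-0.0011,0.014,0],[0,0,0]],[[-0.0011,0.014,0],[0,0,0]],[[-0.0011,0.014,0],[0,0,0]],[[-0.0011,0.014,0],[0,0,0]]]'

```text
time: 16.0
tcp_pos: [626.6, -26.5, 166.3]
ee_rot: [[-1.0, -0.031, 0.0], [-0.031, 1.0, 0.0], [-0.0, 0.0, -1.0]]
wrist_force: [-1.2, 0.4, -4.1]
gripper_width: 15.4
grip_force: 58.4
```

Request:
step_arm --targets '[[[-0.0011,0.015,0],[0,0,0]],[[-0.0011,0.015,0],[0,0,0]],[[-0.0011,0.015,0],[0,0,0]],[[-0.0011,0.015,0],[0,0,0]],[[-0.0011,0.015,0],[0,0,0]]]'

```text
time: 16.62
tcp_pos: [629.8, 48.6, 166.3]
ee_rot: [[-1.0, -0.031, -0.0], [-0.031, 1.0, -0.0], [0.0, -0.0, -1.0]]
wrist_force: [-0.5, -0.6, -2.9]
gripper_width: 15.2
grip_force: 58.4
```

Request:
step_arm --targets '[[[-0.0011,0.015,0],[0,0,0]],[[-0.0011,0.015,0],[0,0,0]],[[-0.0011,0.015,0],[0,0,0]],[[-0.0011,0.015,0],[0,0,0]],[[-0.0011,0.014,0],[0,0,0]]]'

```text
time: 17.25
tcp_pos: [633.0, 122.7, 166.3]
ee_rot: [[-1.0, -0.031, 0.0], [-0.031, 1.0, 0.0], [-0.0, 0.0, -1.0]]
wrist_force: [-0.4, -0.5, -2.4]
gripper_width: 15.2
grip_force: 58.4
```

Request:
step_arm --targets '[[[-0.0011,0.014,0],[0,0,0]],[[-0.0011,0.014,0],[0,0,0]],[[-0.0011,0.014,0],[0,0,0]],[[-0.0011,0.014,0],[0,0,0]],[[-0.0009,0.012,0],[0,0,0]]]'

```text
time: 17.88
tcp_pos: [636.1, 190.8, 166.3]
ee_rot: [[-1.0, -0.031, -0.0], [-0.031, 1.0, 0.0], [0.0, 0.0, -1.0]]
wrist_force: [-0.9, -0.4, -2.8]
gripper_width: 15.5
grip_force: 58.4
```

Request:
step_arm --targets '[[[-0.0008,0.01,0],[0,0,0]],[[-0.0006,0.008,0],[0,0,0]],[[-0.0005,0.006,0],[0,0,0]],[[-0.0003,0.004,0],[0,0,0]],[[-0.0002,0.002,0],[0,0,0]]]'

```text
time: 18.5
tcp_pos: [637.6, 220.0, 166.3]
ee_rot: [[-1.0, -0.031, -0.0], [-0.031, 1.0, -0.0], [0.0, -0.0, -1.0]]
wrist_force: [-0.6, 0.6, -3.1]
gripper_width: 15.3
grip_force: 58.4
```

Request:
step_arm --targets '[[[0,0,0],[0,0,0]],[[0,0,0],[0,0,0]],[[0,0,0],[0,0,0]],[[0,0,0],[0,0,0]],[[0,0,0],[0,0,0]]]'

```text
time: 19.12
tcp_pos: [637.6, 219.9, 166.3]
ee_rot: [[-1.0, -0.031, -0.0], [-0.031, 1.0, 0.0], [0.0, 0.0, -1.0]]
wrist_force: [0.6, 0.5, -2.7]
gripper_width: 15.1
grip_force: 58.4
```

Run:
```python
from h import *
s=telemetry.observe(); print(s['time'],s['tcp_pos'],s['gripper_width'],s['wrist_force'],np.round(s['ee_rot'],3).tolist())
d=cam('side'); p=proj(d,[638,220,140]).astype(int); x0,y0=max(p[0]-100,0),max(p[1]-60,0)
f=d['frame'][y0:y0+150,x0:x0+200]; cv2.imwrite('pics/side7c.png',cv2.resize(cv2.cvtColor(f,cv2.COLOR_RGB2BGR),None,fx=3,fy=3))
print((x0,y0)); c,sn=np.cos(.032),np.sin(.032)
for h in [(-72,-40),(72,-40),(72,40),(-72,40)]:
    q=proj(d,[s['tcp_pos'][0]+h[0]*c-h[1]*sn,s['tcp_pos'][1]+h[0]*sn+h[1]*c,132]); print(np.round((q-[x0,y0])*3))
```

```text
19.125 [637.57345419 219.86765616 166.29752441] 15.064875479899108 [ 0.57017916  0.46730124 -2.71895848] [[-1.0, -0.031, -0.0], [-0.031, 1.0, 0.0], [0.0, 0.0, -1.0]]
(np.int64(153), np.int64(68))
[236. 228.]
[418. 191.]
[357. 161.]
[182. 194.]
```

View pics/side7c.png

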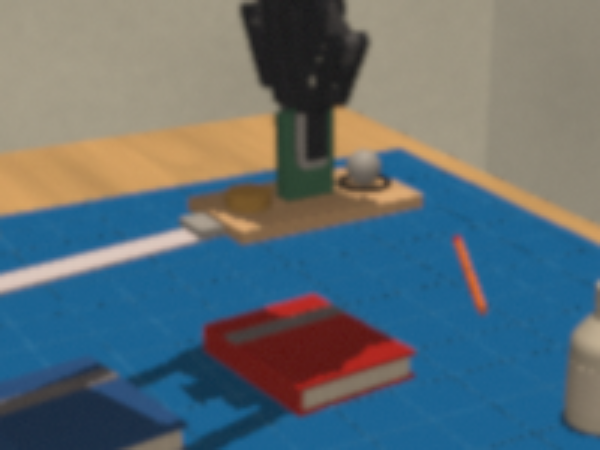

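The tray is level above the red book with its edges at (240,232) and (420,200), matching the prediction. The ball is in its ring at (365,167), and the books and bottle are undisturbed. Handing in.

```bash
python3 -c "
from workcell import bot
print(bot.sign_off())"
```

```text
the job is handed in; nothing more can be done
None
```

I slid the lock to its open stop and handed the job in at about 19 s: the tray is held level and still over the red book, about 10 cm clear, with the steel ball in its pocket.

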